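# Release the safety catch and open the parts washer

### The arm

A 6-joint arm with a two-finger parallel gripper is mounted at the origin on the work surface. World frame = base frame: x ahead of the robot, y to its left, z up, the work surface at z = 0. Lengths are in mm, angles in rad, forces in N, time in s.
With the tool pointing down it reaches from about 275 to 1000 mm from the base axis. Payload 8.4 kg.
Tool frame: the origin (TCP) lies at the very end of the fingers, on their centre line; the grasp point (between the pads) lies 19 mm behind it; z points along the fingers, y is the direction in which the jaws open and shut (so a half turn about z gives the same grasp; the last joint's range is limited). The gripper opens to 85 mm and grips with 20 to 120 N. Pads are 22 mm wide; open, the fingers measure 114 mm over their backs; the gripper's body (76 mm by 85 mm) begins 54 mm behind the grasp point. The pads swing forward as they close: fully open they stand 13 mm farther back than shut.
Start: joints at [-1.196, 0.353, 1.633, -0, 1.155, -0.002], TCP at [229.965, -581.157, 231.281] pointing down, gripper open.
Joint ranges: [-2.63, 2.63], [-0.92, 2.1], [0.06, 2.66], [-1.3, 4.44], [0, 2.69], [-3.02, 3.02]. Speed limits (rad/s): [2.22, 2.22, 2.79, 3.14, 3.14, 3.14].

### API

Orientations are given as [roll, pitch, yaw] about the fixed x, y, z axes, in that order (R = Rz(yaw) Ry(pitch) Rx(roll)).
In Python, from rig import sense, grab_frame, get_calibration, sign_off, boxes_of, trace gives the robot as it stands.
- The arm moves only by the tool servo_tool, never from a script. Its argument "rows" is a list of rows, each a list of 3 entries, a list of its own where there are three numbers: the finger opening in mm, from 0 to 85.4, then the shift along the tool's x, y, z in mm, then the turn, a rotation vector about the tool's x, y, z in degrees. A call has 1 to 8 rows; each row shifts and turns the commanded pose from where the row before left it, along the tool's axes as they then stand; what a row does not reach is not made up. A row lasts 1/8 s, in which the tool goes at most 62.5 mm and 10.7 degrees, less where a joint would pass 70% of its speed; a pose out of reach is approached as far as the arm can. A call is refused whole if a number of a shift passes 62.5 or a number of a turn 10.7, either way. A call with a gripper value outside its range is refused whole. The fingers move at their own pace and stop on an object; "force" is the grip in N (left out, the last holds). Time passes only in rows, so rows that do not move let the fingers close. It gives the time, the measured TCP pose, the force and the opening at its end, in the units of the state.
- sense(): the state, without advancing time (a new reading comes with each control period).
- grab_frame(name): name is "side" or "top"; returns the picture (384x512x3 uint8, blue, green, red); there is no depth.
- get_calibration(name): a dict with "intrinsics" (3x3 intrinsics, pixels), "k1" (the pictures are not rectified: a ray, as slopes to the right and down, at radius r is drawn at 1 + k1 r^2 times it, then the intrinsics apply), "world_to_cam" (4x4, takes a point from world to camera coordinates). Camera axes: x right, y down, z forward; pixel columns grow to the right and rows downward; lengths in mm; the calibration is good to about 2 mm. A picture is of the moment at which its call begins. get_calibration takes no time and is no camera call.
- sign_off(): hands the job in, once; it reports no verdict.
Trained networks look in the newest picture that a camera, given by its name, has taken for a name from the list of things; names that differ only in an ending like _2 or _b are one class to them, and where a whole thing is asked for, a point or a joint stands for the part that bears it (a point fixed in the world has none). Each returns a list of dicts, best first, with "conf" (0 to 1); they miss things now and then, are a little off and sometimes report something else, mostly with a low value. They report only what shows in the picture. A call takes as long as a camera call.
- boxes_of(camera, thing): "centre" ([x, y, z] in mm, in the coordinates of the camera as it stood for that picture, good to about 4 mm: the middle of the surface that is visible of it).
- trace(camera, thing): "mask" (384x512 bool, what is visible of it).
The state is a dict: "clock": time; "qpos": joint angles; "qvel": joint speeds; "joint_efforts": joint torques, N m; "eef_pos": TCP position; "tcp_rot": TCP orientation; "contact_force": force on the tool from outside, world axes, zero at the start; "wrist_torque": the same for the moment, N m; "opening": opening from 0.0 (shut) to 1.0 (fully open).
Only numpy, scipy, OpenCV 4.12 (cv2) and the standard library are available. Lean on these libraries where they do the work, as an engineer would, in place of code of your own. Each camera call takes 0.05 s, during which the arm holds its last target. There are 200 camera calls.

### The job

The main latch of the benchtop parts washer has already popped its cover, but the cover is still held by a sprung safety catch hidden behind its raised front edge. Reach under that edge, feel along it for the catch's tongue, push the tongue aside to the left, as you face the washer's front, and, while holding it there, lift the cover past the catch. Then raise the cover until it stands wide open near its stop and let go, working gently: never force the cover or the catch, and leave the other things on the bench alone.

Things in the scene. Friction and masses are not known exactly. Their poses are not given: they have to be found in the camera images.
- washer: White open-topped bench washer, 250 (x) by 320 (y) by 100 mm high, fixed to the bench. Origin: centre of its underside, on the bench. Its x points from its front (robot side) to its back, y to its left (as the robot faces it), z up. Place and yaw (within 0.2 rad) vary. Front wall at x = -125 to -119 mm, rim 100 mm above the bench.
- cover_lip (a point): Middle of the cover's lower front edge, moving with it; at first 109 mm before the washer's origin (x = -109 mm), 165 mm above the bench, raised 65 mm over the front wall's rim. The cover is a white sheet-metal hood, about 0.6 kg, 320 mm wide (y), 230 mm deep, front skirt 36 mm high above this edge, with a 3 mm thick flange running 16 mm inwards from it.
- catch_zone (a point): Fixed to the washer: the point of the opening just under the middle of the raised edge, 125 mm above the bench, 94 mm before the origin (x = -94 mm). Closed fingers pointing 45 degrees down and backwards fit in from the front, tips up to 30 mm past the edge. Up to 35 mm behind the edge the opening is clear above z = 100 mm all along, but for the catch's tongue.
- cover_hinge (a point): Middle of the cover's hinge axis, which runs along the washer's y, at x = 115 mm, z = 115 mm in the washer's frame. The cover's front edge swings up about it on a 230 mm radius.
- cover (a joint): Opening of the cover from its popped position, rad: about 0 at first (it then slopes 0.22 rad above level), stop at 1.15. Wide open from 0.95. The hinge is stiff: the cover stays where it is left; lifting takes 6 to 9 N at the front edge. The first 0.02 rad (4 mm) are free, then the catch holds it; past the catch from 0.08.
- catch (a joint): Swing of the hidden catch, rad: 0 at rest, stop 0.65. Pushing its tongue to the washer's left (+y), about 36 mm per rad, turns it against a spring: 2 N at first, 7 N at 0.35, some 10 N at the stop (23 mm). From 0.32 (12 mm) its hook is clear of the flange and the cover can be lifted. It does not yield to the right (-y). Let go, it springs back to 0.
- catch_span (a point): Middle of the stretch along which the catch may be: its tongue is within 60 mm left or right of here, a new place each time, not measured. The tongue is an upright steel blade 4 mm thick (y), reaching from 4 to 40 mm behind the front edge, 127 to 157 mm above the bench; its upright pivot (16 mm thick hub) is 48 mm behind the edge. This point is on its mid-height, 25 mm behind the edge.
- fixture_center (a point): Bystander: centre of a loose black plate 90 x 50 x 22 mm with three holes, on the bench left of the washer.
- bottle_center (a point): Bystander: centre, half-way up, of a loose white bottle, 48 mm across and 130 mm tall, on the bench right of the washer.
- deburr_tool_grip (a point): Bystander: middle of the handle of a deburring tool like a screwdriver, lying on the bench left of the washer, towards the robot.

How it is judged (in metres and radians):
On the way, in this order (a step that is already met when the one before it is completed fails the run):
1. the catch is pushed aside (past 0.25 rad) while the cover is still down (value of joint catch above 0.25 rad and value of joint cover below 0.06 rad), for 0.1 s.
2. the cover is lifted past the catch (value of joint cover above 0.12 rad), for 0.1 s.
At the end, for the whole second after the job is handed in: The cover stands wide open by itself (cover joint above 0.95 rad, at rest within 0.05 rad/s), the catch has sprung back (below 0.06 rad), and the plate, bottle and deburring tool are within 20 mm of where they were (value of joint cover above 0.95 rad and velocity of joint cover between -0.05 and 0.05 rad/s and value of joint catch below 0.06 rad and distance of each of fixture_center, bottle_center, deburr_tool_grip from where it was at the start of the episode below 0.02 m); the robot touches nothing.
It fails at once if the cover is forced (more than 22 N between robot and cover) (contact force between any of the arm, the fingers and cover above 22 N).
It fails at once if the catch is forced (more than 18 N between robot and catch) (contact force between any of the arm, the fingers and catch above 18 N).
It fails at once if the fixture plate is displaced by more than 20 mm (distance of fixture_center from where it was at the start of the episode above 0.02 m).
It fails at once if the bottle is displaced by more than 20 mm (distance of bottle_center from where it was at the start of the episode above 0.02 m).
It fails at once if the deburring tool is displaced by more than 20 mm (distance of deburr_tool_grip from where it was at the start of the episode above 0.02 m).
It also fails if it takes over 64 s, if anything falls off the work surface, if the arm or the gripper's body presses on something with over 40 N, if the wrist force passes 120 N, or if a joint passes its speed limit or range.

## Working session

There is one attempt and no reset: what is moved stays moved. The work goes in short steps, Python scripts to look and compute and a tool call to move; the robot and the scene stay as the last step left them, time stands still between calls to the robot, and variables do not carry over. Pictures are saved under pics/ and viewed, about 8 in all and at most 12, crops included, and the job is handed in when it is done.

Besides the shell and the picture viewer there is one more tool, called after ">>>" as a command line: name --argument value ..., lists and objects as JSON in quotes. servo_tool: Moves the arm, as the interface text tells. Its arguments: {"type":"object","properties":{"rows":{"type":"array","items":{"type":"array"}},"force":{"type":"number"}},"required":["rows"]}

```bash
mkdir -p pics; ls
cat > h.py <<'E'
import numpy as np, cv2
from rig import *
def c2w(cam,p):
    M=np.array(get_calibration(cam)["world_to_cam"]); return np.linalg.inv(M)@np.r_[p,1]
def proj(cam,P):
    c=get_calibration(cam);M=np.array(c["world_to_cam"]);q=(np.c_[np.atleast_2d(P),np.ones(len(np.atleast_2d(P)))]@M.T)[:,:3]
    s=q[:,:2]/q[:,2:];s=s*(1+c["k1"]*(s**2).sum(1,keepdims=True));K=np.array(c["intrinsics"]);return s@K[:2,:2].T+K[:2,2]
E
python3 - <<'E'
from h import *
np.set_printoptions(precision=1,suppress=True)
ims=[]
for cam in("side","top"):
    im=grab_frame(cam);ims.append(im)
    print(cam,c2w(cam,[0,0,0])[:3],get_calibration(cam)["intrinsics"])
    for t in("washer","cover_lip","cover_hinge","catch","fixture_center","bottle_center","deburr_tool_grip"):
        for d in boxes_of(cam,t)[:2]: print(cam,t,round(d["conf"],2),c2w(cam,d["centre"])[:3])
    cv2.imwrite(f"pics/{cam}0.png",im)
print({k:v for k,v in sense().items()})
E
```

```text
pics
side [ 96.6 694.3 859.3] [[436.    0.  252.8]
 [  0.  436.  185.6]
 [  0.    0.    1. ]]
side washer 0.65 [600.4  78.9 153. ]
side cover_lip 0.68 [629.4  51.7 180.5]
side cover_hinge 0.92 [600.5  78.  157.2]
side fixture_center 0.84 [710.9 264.8  18. ]
side bottle_center 0.44 [ 734.5 -221.6  123. ]
side deburr_tool_grip 0.95 [479.8 259.6  17.5]
top [ 450.8   41.7 1094.9] [[451.3   0.  256.9]
 [  0.  451.3 187. ]
 [  0.    0.    1. ]]
top washer 0.63 [635.1  13.9 176.3]
top cover_lip 0.89 [645.3   5.7 181.8]
top cover_hinge 0.63 [634.3   5.5 173.5]
top catch 0.74 [633.7  10.7 176. ]
top fixture_center 0.92 [718.3 260.1  25.7]
top bottle_center 0.28 [484.5 247.2  25.2]
top deburr_tool_grip 0.9 [489.8 247.7  23.2]
{'clock': 0.8, 'qpos': array([-1.2,  0.4,  1.6,  0. ,  1.2, -0. ]), 'qvel': array([-0., -0., -0., -0., -0.,  0.]), 'joint_efforts': array([ -0. , -60.5, -34.2,   0. ,   0. ,  -0. ]), 'eef_pos': array([ 230. , -581.2,  231.3]), 'tcp_rot': array([ 3.1, -0. ,  0.4]), 'contact_force': array([-0.9,  0.8,  0.4]), 'wrist_torque': array([ 0.1, -0. ,  0. ]), 'opening': 0.99992099170444}
```

View pics/side0.png

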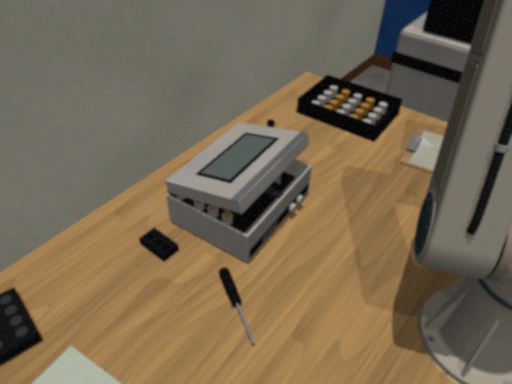

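View pics/top0.png

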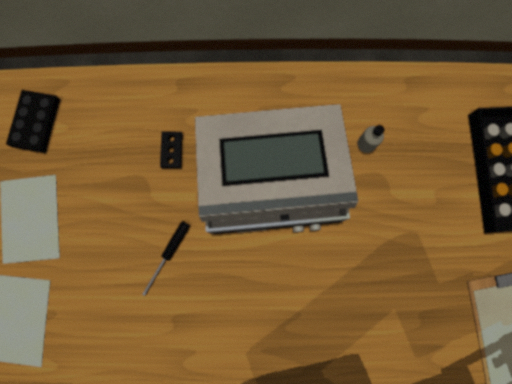

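Run:
```python
import cv2
a=cv2.imread("pics/top0.png")[90:250,180:380];b=cv2.imread("pics/side0.png")[115:260,155:320]
cv2.imwrite("pics/topc.png",cv2.resize(a,None,fx=4,fy=3.75,interpolation=cv2.INTER_CUBIC) if 0 else cv2.resize(a,None,fx=3.7,fy=3.7,interpolation=cv2.INTER_CUBIC))
cv2.imwrite("pics/sidec.png",cv2.resize(b,None,fx=4,fy=4,interpolation=cv2.INTER_CUBIC))
```

```text
(no output)
```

View pics/topc.png

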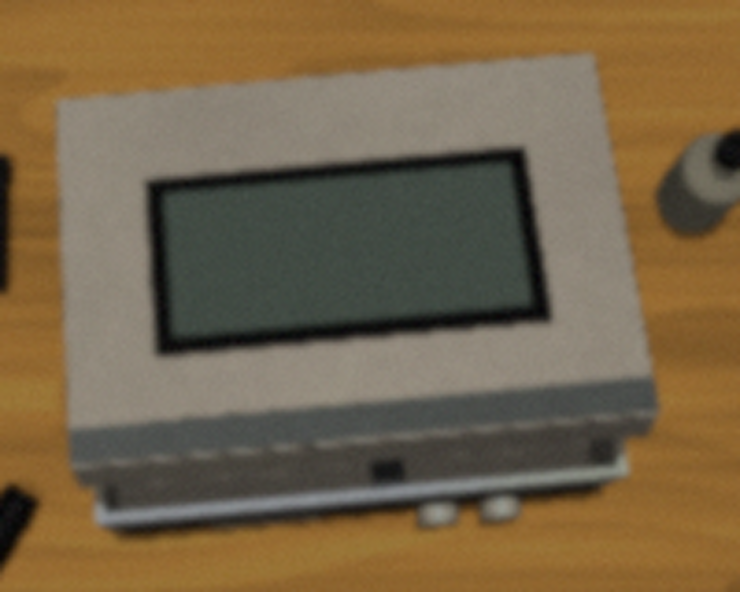

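View pics/sidec.png

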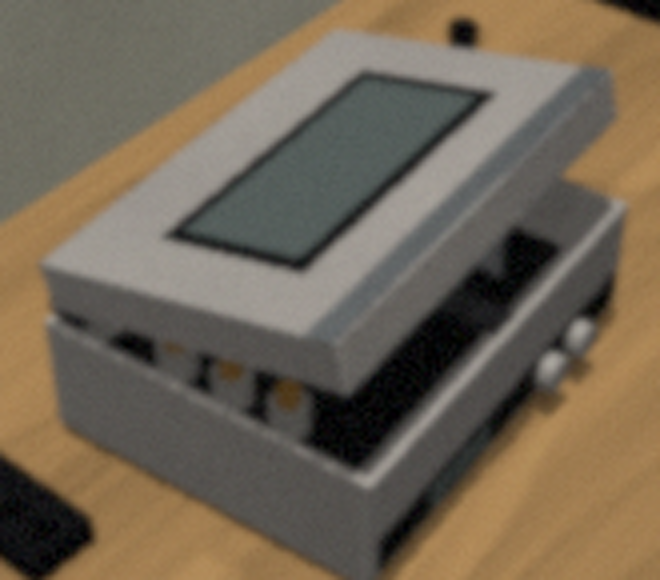

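```bash
cat >> h.py <<'E'
def w2W(pose,P):
    x,y,a=pose;c,s=np.cos(a),np.sin(a);P=np.atleast_2d(P).astype(float)
    return np.c_[x+c*P[:,0]-s*P[:,1],y+s*P[:,0]+c*P[:,1],P[:,2]]
E
python3 - <<'E'
from h import *
from scipy.optimize import least_squares
np.set_printoptions(precision=2,suppress=True)
T=[((-125,160,100),(205.7,231.1)),((-125,-160,100),(349.7,217)),((-109,160,165),(201.6,219.7)),((-109,-160,165),(357,206.8))]
S=[((-125,160,100),(247.5,236.2)),((-125,-160,100),(311.2,166.2)),((-109,160,165),(241.2,213.2)),((125,160,100),(167,195))]
def f(p,sel): return np.concatenate([(proj(c,w2W(p,[a for a,b in L]))-[b for a,b in L]).ravel() for c,L in sel])
for sel in([("top",T)],[("side",S)],[("top",T),("side",S)]):
    r=least_squares(f,[620,0,.09],args=(sel,),x_scale=[10,10,.1]);print(r.x);print(r.fun.reshape(-1,2))
p=r.x
print(w2W(p,[[-109,0,165],[-94,0,125],[115,0,115]]))
# where do the visible blobs lie: ray at depth of tongue plane
for cam,uv in(("side",(155+490/4,115+265/4)),("side",(155+480/4,115+310/4)),("top",(180+385/3.7,90+470/3.7))):
  for P0 in((-84,142),(-105,142),(-113,100),(-119,60)):
    g=least_squares(lambda y:(proj(cam,w2W(p,[[P0[0],y[0],P0[1]]]))[0]-uv),[0.]);print(cam,P0,g.x,g.fun)
E
```

```text
[650.57   9.78   0.08]
[[ 0.54 -0.96]
 [ 0.58  0.22]
 [ 0.39  0.78]
 [-1.46 -0.04]]
[648.43   9.57   0.08]
[[-0.23  0.22]
 [ 0.69 -0.91]
 [ 0.52  0.65]
 [-0.96 -0.57]]
[649.8    9.69   0.08]
[[ 0.66 -0.52]
 [ 0.7   0.47]
 [ 0.5   1.24]
 [-1.34  0.22]
 [-0.58 -0.04]
 [ 0.2  -1.16]
 [ 0.15  0.41]
 [-1.34 -0.7 ]]
[[541.15   1.   165.  ]
 [556.1    2.2  125.  ]
 [764.44  18.86 115.  ]]
side (-84, 142) [-14.01] [-5.38 -5.31]
side (-105, 142) [-4.6] [-0.23 -0.22]
side (-113, 100) [-34.79] [7.42 6.84]
side (-119, 60) [-65.37] [13.99 12.47]
side (-84, 142) [18.66] [-9.74 -9.61]
side (-105, 142) [27.92] [-4.55 -4.36]
side (-113, 100) [-0.57] [3.17 2.92]
side (-119, 60) [-29.48] [9.8  8.73]
top (-84, 142) [-11.1] [ -1.27 -14.07]
top (-105, 142) [-10.93] [-0.39 -4.26]
top (-113, 100) [-13.42] [0.1  1.13]
top (-119, 60) [-15.82] [0.47 5.17]
```

```bash
cat >> h.py <<'E'
from scipy.spatial.transform import Rotation as Ro
PW=(649.8,9.7,.083)
def plan(P,pitch=45,n=8,world=False):
    """rows from measured pose to washer-frame point P at downward pitch"""
    s=sense();R=Ro.from_euler("xyz",s["tcp_rot"]);T=np.array(P,float) if world else w2W(PW,[P])[0]
    G=Ro.from_euler("xyz",[np.pi,-np.radians(90-pitch),PW[2]])
    rv=(R.inv()*G).as_rotvec();d=(T-s["eef_pos"])/n;out=[]
    for i in range(n):
        Ri=R*Ro.from_rotvec(rv*i/n)
        out.append([0,[round(v,1) for v in Ri.inv().apply(d)],[round(v,2) for v in np.degrees(rv/n)]])
    print(T,np.degrees(s["tcp_rot"]))
    for o in out:print(o)
def wpose():
    s=sense();c,q=np.cos(PW[2]),np.sin(PW[2]);p=s["eef_pos"]-[PW[0],PW[1],0];F=s["contact_force"]
    print("t",round(s["clock"],2),"washer",np.round([c*p[0]+q*p[1],-q*p[0]+c*p[1],p[2]],1),"F",np.round([c*F[0]+q*F[1],-q*F[0]+c*F[1],F[2]],1),"rpy",np.round(np.degrees(s["tcp_rot"]),1),"op",round(s["opening"],2))
E
python3 -c "
from h import *
plan((-190,-90,225),n=13)"
```

```text
[467.91550552 -95.74207258 225.        ] [ 1.79997602e+02 -9.21771672e-05  2.15889593e+01]
[0, [np.float64(30.8), np.float64(-28.0), np.float64(0.5)], [np.float64(-0.51), np.float64(3.44), np.float64(1.23)]]
[0, [np.float64(30.1), np.float64(-28.6), np.float64(2.1)], [np.float64(-0.51), np.float64(3.44), np.float64(1.23)]]
[0, [np.float64(29.3), np.float64(-29.3), np.float64(3.6)], [np.float64(-0.51), np.float64(3.44), np.float64(1.23)]]
[0, [np.float64(28.4), np.float64(-30.0), np.float64(5.0)], [np.float64(-0.51), np.float64(3.44), np.float64(1.23)]]
[0, [np.float64(27.4), np.float64(-30.6), np.float64(6.5)], [np.float64(-0.51), np.float64(3.44), np.float64(1.23)]]
[0, [np.float64(26.3), np.float64(-31.3), np.float64(7.8)], [np.float64(-0.51), np.float64(3.44), np.float64(1.23)]]
[0, [np.float64(25.1), np.float64(-31.9), np.float64(9.1)], [np.float64(-0.51), np.float64(3.44), np.float64(1.23)]]
[0, [np.float64(23.9), np.float64(-32.5), np.float64(10.2)], [np.float64(-0.51), np.float64(3.44), np.float64(1.23)]]
[0, [np.float64(22.5), np.float64(-33.1), np.float64(11.3)], [np.float64(-0.51), np.float64(3.44), np.float64(1.23)]]
[0, [np.float64(21.1), np.float64(-33.7), np.float64(12.3)], [np.float64(-0.51), np.float64(3.44), np.float64(1.23)]]
[0, [np.float64(19.6), np.float64(-34.2), np.float64(13.3)], [np.float64(-0.51), np.float64(3.44), np.float64(1.23)]]
[0, [np.float64(18.0), np.float64(-34.7), np.float64(14.1)], [np.float64(-0.51), np.float64(3.44), np.float64(1.23)]]
[0, [np.float64(16.4), np.float64(-35.2), np.float64(14.8)], [np.float64(-0.51), np.float64(3.44), np.float64(1.23)]]
```

>>> servo_tool --rows '[[0,[30.8,-28,0.5],[-0.5,3.4,1.2]],[0,[30.1,-28.6,2.1],[-0.5,3.4,1.2]],[0,[29.3,-29.3,3.6],[-0.5,3.4,1.2]],[0,[28.4,-30,5],[-0.5,3.4,1.2]],[0,[27.4,-30.6,6.5],[-0.5,3.4,1.2]],[0,[26.3,-31.3,7.8],[-0.5,3.4,1.2]],[0,[25.1,-31.9,9.1],[-0.5,3.4,1.2]],[0,[23.9,-32.5,10.2],[-0.5,3.4,1.2]]]' --force 60

```text
clock: 1.8
eef_pos: [376.4, -281.1, 227.1]
tcp_rot: [3.11, -0.48, 0.213]
contact_force: [-0.3, -0.3, 0.7]
opening: -0.003
```

```bash
sed -i 's/round(v,1) for/float(round(v,1)) for/;s/round(v,2) for/float(round(v,2)) for/' h.py; python3 -c "
from h import *
wpose();plan((-190,-90,225),n=8)"
```

```text
t 1.8 washer [-296.5 -267.2  227.1] F [-0.3 -0.3  0.7] rpy [178.2 -27.5  12.2] op -0.0
[467.91550552 -95.74207258 225.        ] [178.16633933 -27.52396259  12.19649096]
[0, [14.1, -20.5, 7.0], [-0.33, 2.17, 0.79]]
[0, [13.6, -20.7, 7.4], [-0.33, 2.17, 0.79]]
[0, [13.0, -20.9, 7.8], [-0.33, 2.17, 0.79]]
[0, [12.4, -21.1, 8.2], [-0.33, 2.17, 0.79]]
[0, [11.8, -21.4, 8.5], [-0.33, 2.17, 0.79]]
[0, [11.2, -21.6, 8.8], [-0.33, 2.17, 0.79]]
[0, [10.5, -21.8, 9.1], [-0.33, 2.17, 0.79]]
[0, [9.9, -22.0, 9.4], [-0.33, 2.17, 0.79]]
```

>>> servo_tool --rows '[[0,[14.1,-20.5,7],[-0.33,2.17,0.79]],[0,[13.6,-20.7,7.4],[-0.33,2.17,0.79]],[0,[13,-20.9,7.8],[-0.33,2.17,0.79]],[0,[12.4,-21.1,8.2],[-0.33,2.17,0.79]],[0,[11.8,-21.4,8.5],[-0.33,2.17,0.79]],[0,[11.2,-21.6,8.8],[-0.33,2.17,0.79]],[0,[10.5,-21.8,9.1],[-0.33,2.17,0.79]],[0,[9.9,-22,9.4],[-0.33,2.17,0.79]]]'

```text
clock: 2.8
eef_pos: [467.6, -96.1, 224.9]
tcp_rot: [3.141, -0.785, 0.083]
contact_force: [1.1, -0.3, 0.3]
opening: -0.003
```

```bash
python3 -c "
from h import *
wpose();plan((-152,-90,183),n=3)"
```

```text
t 2.8 washer [-190.4  -90.4  224.9] F [ 1.1 -0.3  0.3] rpy [180.  -45.    4.8] op -0.0
[505.78468965 -92.59169265 183.        ] [179.95470992 -44.97842668   4.75627814]
[0, [-0.8, -0.1, 18.9], [0.01, 0.01, 0.0]]
[0, [-0.8, -0.1, 18.9], [0.01, 0.01, 0.0]]
[0, [-0.8, -0.1, 18.9], [0.01, 0.01, 0.0]]
```

>>> servo_tool --rows '[[0,[-3.8,0,20],[0,0,0]],[0,[0,0,20],[0,0,0]],[0,[0,0,20],[0,0,0]],[0,[0,0,15],[0,0,0]],[0,[0,0,15],[0,0,0]],[0,[0,0,10],[0,0,0]],[0,[0,0,0],[0,0,0]]]'

```text
clock: 3.68
eef_pos: [535.1, -90.8, 150.6]
tcp_rot: [-3.141, -0.783, 0.083]
contact_force: [-0.6, -0.6, -0.3]
opening: -0.003
```

```bash
python3 -c "
from h import *
wpose()
im=grab_frame('side');cv2.imwrite('pics/s1.png',cv2.resize(im[90:270,130:350],None,fx=3.3,fy=3.3,interpolation=2))"
```

```text
t 3.67 washer [-122.6  -90.7  150.6] F [-0.6 -0.5 -0.3] rpy [-180.   -44.8    4.8] op -0.0
```

View pics/s1.png

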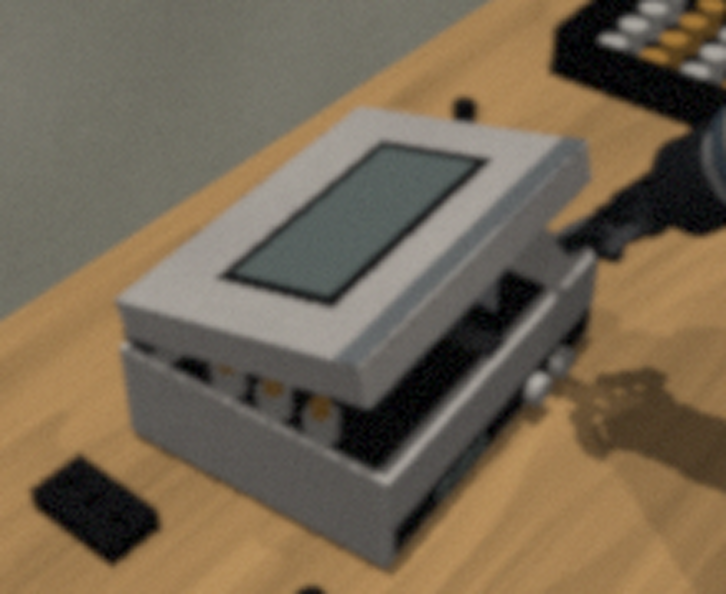

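>>> servo_tool --rows '[[0,[0,0,10],[0,0,0]],[0,[0,0,10],[0,0,0]],[0,[0,0,10],[0,0,0]],[0,[0,0,7],[0,0,0]],[0,[0,0,0],[0,0,0]]]'

```text
clock: 4.35
eef_pos: [561.0, -88.7, 124.8]
tcp_rot: [3.142, -0.783, 0.083]
contact_force: [0.3, -0.4, -0.7]
opening: -0.0
```

```bash
python3 -c "
from h import *
wpose()"
```

```text
t 4.35 washer [-96.7 -90.7 124.8] F [ 0.3 -0.4 -0.7] rpy [180.  -44.9   4.8] op -0.0
```

>>> servo_tool --rows '[[0,[0,-2.5,0],[0,0,0]],[0,[0,-2.5,0],[0,0,0]],[0,[0,-2.5,0],[0,0,0]],[0,[0,-2.5,0],[0,0,0]],[0,[0,0,0],[0,0,0]]]'

```text
clock: 4.97
eef_pos: [560.1, -78.5, 124.8]
tcp_rot: [3.141, -0.783, 0.084]
contact_force: [-0.3, -0.2, -0.4]
opening: -0.002
```

>>> servo_tool --rows '[[0,[0,-2.5,0],[0,0,0]],[0,[0,-2.5,0],[0,0,0]],[0,[0,-2.5,0],[0,0,0]],[0,[0,0,0],[0,0,0]]]'

```text
clock: 5.48
eef_pos: [559.4, -71.0, 124.7]
tcp_rot: [3.141, -0.783, 0.084]
contact_force: [-0.2, -0.2, -0.4]
opening: 0.001
```

>>> servo_tool --rows '[[0,[0,-2.5,0],[0,0,0]],[0,[0,-2.5,0],[0,0,0]],[0,[0,-2.5,0],[0,0,0]],[0,[0,-2.5,0],[0,0,0]],[0,[0,0,0],[0,0,0]]]'

```text
clock: 6.1
eef_pos: [558.7, -61.1, 124.8]
tcp_rot: [3.141, -0.783, 0.084]
contact_force: [0.4, -0.2, -0.2]
opening: 0.003
```

>>> servo_tool --rows '[[0,[0,-2.5,0],[0,0,0]],[0,[0,-2.5,0],[0,0,0]],[0,[0,-2.5,0],[0,0,0]],[0,[0,-2.5,0],[0,0,0]],[0,[0,0,0],[0,0,0]]]'

```text
clock: 6.72
eef_pos: [557.8, -51.2, 124.7]
tcp_rot: [3.141, -0.783, 0.084]
contact_force: [-0.7, -0.5, -0.1]
opening: -0.001
```

>>> servo_tool --rows '[[0,[0,-2.5,0],[0,0,0]],[0,[0,-2.5,0],[0,0,0]],[0,[0,-2.5,0],[0,0,0]],[0,[0,-2.5,0],[0,0,0]],[0,[0,0,0],[0,0,0]]]'

```text
clock: 7.35
eef_pos: [557.0, -41.1, 124.8]
tcp_rot: [3.141, -0.783, 0.084]
contact_force: [0.7, -0.1, -0.3]
opening: 0.001
```

>>> servo_tool --rows '[[0,[0,-2.5,0],[0,0,0]],[0,[0,-2.5,0],[0,0,0]],[0,[0,-2.5,0],[0,0,0]],[0,[0,0,0],[0,0,0]]]'

```text
clock: 7.85
eef_pos: [556.4, -33.7, 124.8]
tcp_rot: [3.141, -0.783, 0.084]
contact_force: [-0.3, -0.0, -0.2]
opening: 0.002
```

>>> servo_tool --rows '[[0,[0,-2.5,0],[0,0,0]],[0,[0,-2.5,0],[0,0,0]],[0,[0,-2.5,0],[0,0,0]],[0,[0,0,0],[0,0,0]]]'

```text
clock: 8.35
eef_pos: [555.8, -26.4, 124.8]
tcp_rot: [3.142, -0.783, 0.083]
contact_force: [0.1, -2.8, -0.1]
opening: -0.002
```

>>> servo_tool --rows '[[0,[0,-2,0],[0,0,0]],[0,[0,-2,0],[0,0,0]],[0,[0,-2,0],[0,0,0]],[0,[0,0,0],[0,0,0]]]'

```text
clock: 8.85
eef_pos: [555.5, -20.4, 124.9]
tcp_rot: [3.141, -0.784, 0.083]
contact_force: [1.6, -4.0, -0.8]
opening: -0.003
```

>>> servo_tool --rows '[[0,[0,-2,0],[0,0,0]],[0,[0,-2,0],[0,0,0]],[0,[0,-1.5,0],[0,0,0]],[0,[0,0,0],[0,0,0]]]'

```text
clock: 9.35
eef_pos: [555.0, -15.1, 125.0]
tcp_rot: [3.142, -0.784, 0.083]
contact_force: [1.8, -4.8, -0.8]
opening: -0.004
```

```bash
python3 -c "
from h import *
for i in range(4): wpose();grab_frame('side')"
```

```text
t 9.35 washer [-96.5 -16.8 125. ] F [ 1.3 -4.9 -0.8] rpy [180.  -44.9   4.8] op -0.0
t 9.4 washer [-96.5 -16.9 124.9] F [ 1.1 -5.3 -1. ] rpy [180.  -44.9   4.8] op -0.0
t 9.45 washer [-96.5 -16.9 124.9] F [ 0.7 -5.   0.2] rpy [180.  -44.9   4.8] op -0.0
t 9.5 washer [-96.5 -16.9 124.9] F [ 1.4 -5.3 -0.5] rpy [180.  -44.9   4.8] op -0.01
```

>>> servo_tool --rows '[[0,[0,-2,0],[0,0,0]],[0,[0,-2,0],[0,0,0]],[0,[0,-1,0],[0,0,0]],[0,[0,0,0],[0,0,0]]]'

```text
clock: 10.05
eef_pos: [554.5, -10.2, 124.9]
tcp_rot: [3.142, -0.784, 0.083]
contact_force: [1.3, -6.3, 0.2]
opening: 0.001
```

```bash
python3 -c "
from h import *
for i in range(4): wpose();im=grab_frame('side')
cv2.imwrite('pics/s2.png',cv2.resize(im[110:240,180:340],None,fx=4.5,fy=4.5,interpolation=2))"
```

```text
t 10.05 washer [-96.6 -12.  124.9] F [ 0.8 -6.4  0.2] rpy [180.  -44.9   4.7] op 0.0
t 10.1 washer [-96.6 -12.  124.9] F [ 1.4 -6.1 -0. ] rpy [-180.   -44.9    4.7] op -0.0
t 10.15 washer [-96.6 -12.  124.9] F [ 1.  -7.2 -0.1] rpy [-180.   -44.9    4.7] op -0.0
t 10.2 washer [-96.6 -12.  124.9] F [ 1.9 -6.  -0.3] rpy [-180.   -44.9    4.7] op -0.0
```

View pics/s2.png

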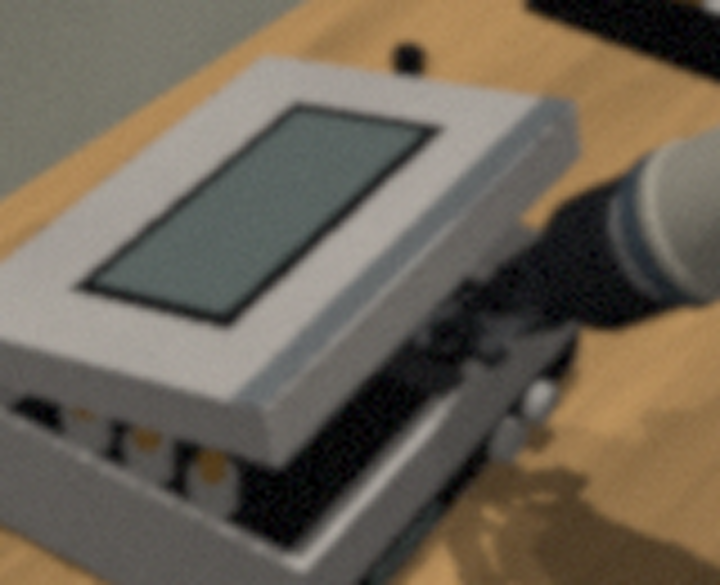

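>>> servo_tool --rows '[[0,[1.4,0,-1.4],[0,0,0]],[0,[1.4,0,-1.4],[0,0,0]],[0,[1.4,0,-1.4],[0,0,0]],[0,[1.4,0,-1.4],[0,0,0]],[0,[0,0,0],[0,0,0]]]'

```text
clock: 10.88
eef_pos: [553.0, -10.2, 131.7]
tcp_rot: [3.141, -0.78, 0.083]
contact_force: [-2.2, -4.9, -1.6]
opening: 0.005
```

```bash
python3 -c "
from h import *
for i in range(4): wpose();im=grab_frame('side')"
```

```text
t 10.88 washer [-98.1 -11.8 131.7] F [-2.6 -4.7 -1.6] rpy [180.  -44.7   4.8] op 0.0
t 10.93 washer [-98.2 -11.8 131.6] F [-2.9 -5.4 -1.9] rpy [180.  -44.7   4.8] op -0.0
t 10.97 washer [-98.1 -11.8 131.6] F [-3.2 -6.  -3.1] rpy [180.  -44.7   4.8] op -0.0
t 11.03 washer [-98.2 -11.8 131.6] F [-2.8 -4.5 -2.1] rpy [180.  -44.7   4.8] op 0.0
```

>>> servo_tool --rows '[[0,[-1,-2,0],[0,0,0]],[0,[0,-2,0],[0,0,0]],[0,[0,0,0],[0,0,0]]]'

```text
clock: 11.45
eef_pos: [553.0, -6.3, 131.7]
tcp_rot: [-3.142, -0.783, 0.083]
contact_force: [1.0, -6.3, -0.6]
opening: -0.0
```

```bash
python3 -c "
from h import *
for i in range(4): wpose();im=grab_frame('side')"
```

```text
t 11.45 washer [-97.8  -7.9 131.7] F [ 0.4 -6.3 -0.6] rpy [-180.   -44.8    4.7] op -0.0
t 11.5 washer [-97.8  -7.9 131.7] F [-0.2 -6.  -0.7] rpy [180.  -44.8   4.7] op -0.0
t 11.55 washer [-97.8  -7.9 131.7] F [-0.1 -6.4 -1.2] rpy [-180.   -44.8    4.7] op 0.0
t 11.6 washer [-97.8  -8.  131.7] F [-0.8 -6.1 -0.8] rpy [180.  -44.8   4.7] op 0.0
```

>>> servo_tool --rows '[[0,[1.4,0,-1.4],[0,0,0]],[0,[1.4,0,-1.4],[0,0,0]],[0,[1.4,0,-1.4],[0,0,0]],[0,[0,0,0],[0,0,0]]]'

```text
clock: 12.15
eef_pos: [551.9, -6.3, 136.8]
tcp_rot: [3.141, -0.78, 0.083]
contact_force: [-2.0, -5.1, -2.1]
opening: 0.001
```

```bash
python3 -c "
from h import *
for i in range(3): wpose();im=grab_frame('side')"
```

```text
t 12.15 washer [-98.9  -7.8 136.8] F [-2.4 -4.9 -2.1] rpy [180.  -44.7   4.8] op 0.0
t 12.2 washer [-99.   -7.8 136.7] F [-1.7 -5.  -2.5] rpy [180.  -44.7   4.8] op -0.0
t 12.25 washer [-99.   -7.8 136.7] F [-1.3 -5.2 -2.3] rpy [180.  -44.7   4.8] op -0.0
```

>>> servo_tool --rows '[[0,[1.4,0,-1.4],[0,0,0]],[0,[1.4,0,-1.4],[0,0,0]],[0,[0,0,0],[0,0,0]]]'

```text
clock: 12.68
eef_pos: [551.4, -6.3, 140.2]
tcp_rot: [3.141, -0.779, 0.083]
contact_force: [-2.0, -5.3, -4.6]
opening: -0.001
```

```bash
python3 -c "
from h import *
for i in range(3): wpose();im=grab_frame('side')"
```

```text
t 12.68 washer [-99.4  -7.8 140.2] F [-2.4 -5.1 -4.6] rpy [180.  -44.6   4.8] op -0.0
t 12.72 washer [-99.5  -7.9 140.2] F [-3.  -5.3 -4. ] rpy [180.  -44.6   4.8] op -0.0
t 12.78 washer [-99.4  -7.8 140.2] F [-3.4 -5.3 -4.1] rpy [180.  -44.6   4.7] op -0.0
```

>>> servo_tool --rows '[[0,[1.4,0,-1.4],[0,0,0]],[0,[1.4,0,-1.4],[0,0,0]],[0,[0,0,0],[0,0,0]]]'

```text
clock: 13.2
eef_pos: [550.2, -6.5, 143.1]
tcp_rot: [3.141, -0.776, 0.083]
contact_force: [-3.5, -5.7, -8.1]
opening: -0.004
```

```bash
python3 -c "
from h import *
for i in range(3): wpose();im=grab_frame('side')
cv2.imwrite('pics/s3.png',cv2.resize(im[110:240,160:340],None,fx=4.4,fy=4.4,interpolation=2))
b=cv2.imread('pics/side0.png')
for y0,y1,x0,x1 in((120,215,165,240),):
  f=lambda i:cv2.GaussianBlur(cv2.cvtColor(i,6),(0,0),1)[y0:y1,x0:x1].astype(np.float32)
  print(cv2.phaseCorrelate(f(b),f(im)))"
```

```text
t 13.2 washer [-100.6   -7.9  143.1] F [-3.9 -5.4 -8.1] rpy [180.  -44.5   4.8] op -0.0
t 13.25 washer [-100.6   -7.8  143.1] F [-4.3 -6.2 -8. ] rpy [180.  -44.5   4.7] op -0.0
t 13.3 washer [-100.6   -7.8  143.1] F [-3.  -5.1 -6.9] rpy [180.  -44.5   4.8] op 0.0
((0.4520640920215584, -0.1318250961024674), 0.9799397594398922)
```

View pics/s3.png

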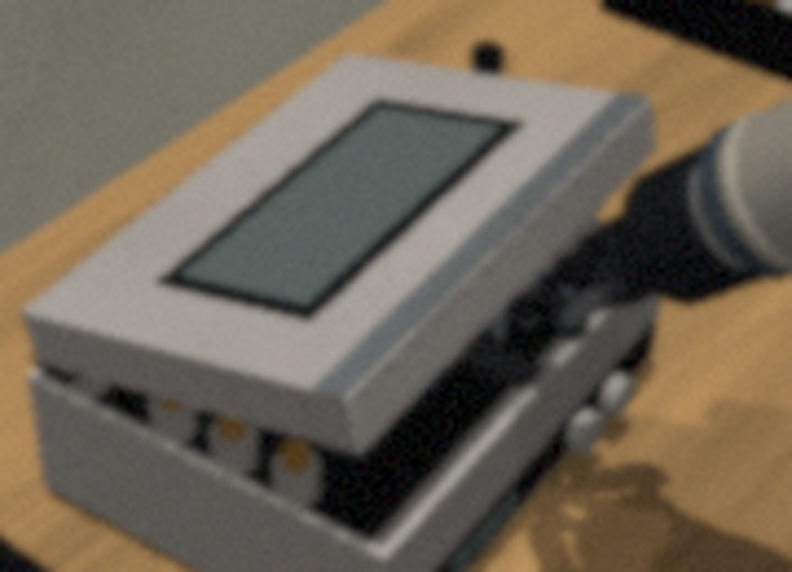

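>>> servo_tool --rows '[[0,[1.4,0,-1.4],[0,0,0]],[0,[1.4,0,-1.4],[0,0,0]],[0,[0,0,0],[0,0,0]]]'

```text
clock: 13.72
eef_pos: [549.9, -6.4, 146.8]
tcp_rot: [3.141, -0.775, 0.083]
contact_force: [-5.4, -5.7, -7.8]
opening: -0.002
```

```bash
cat > m.py <<'E'
from h import *
for i in range(3): wpose();im=grab_frame('side')
b=cv2.imread('pics/side0.png')
# track template of the cover's front-left corner and window
for n,(x,y,w) in dict(corner=(241,205,9),win=(230,178,9),back=(172,185,9),rim=(247,237,8)).items():
    t=b[y-w:y+w,x-w:x+w];S=im[y-w-14:y+w+8,x-w-10:x+w+10];r=cv2.matchTemplate(cv2.resize(S,None,fx=4,fy=4,interpolation=2),cv2.resize(t,None,fx=4,fy=4,interpolation=2),5)
    _,v,_,l=cv2.minMaxLoc(r);print(n,l[0]/4-10,l[1]/4-14,round(v,2))
E
python3 m.py
```

```text
t 13.72 washer [-100.9   -7.8  146.8] F [-5.9 -5.2 -7.8] rpy [180.  -44.4   4.8] op -0.0
t 13.78 washer [-100.8   -7.8  146.8] F [-4.7 -5.4 -7.1] rpy [180.  -44.4   4.8] op 0.0
t 13.82 washer [-100.8   -7.8  146.8] F [-4.4 -5.2 -6.9] rpy [180.  -44.4   4.8] op -0.0
corner -0.5 -1.25 0.99
win -0.75 -1.0 1.0
back -0.25 -0.25 1.0
rim 0.0 0.0 1.0
```

>>> servo_tool --rows '[[0,[1.7,0,-1.1],[0,0,0]],[0,[1.7,0,-1.1],[0,0,0]],[0,[0,0,0],[0,0,0]]]'

```text
clock: 14.25
eef_pos: [550.6, -6.4, 150.6]
tcp_rot: [3.141, -0.775, 0.083]
contact_force: [-4.3, -5.5, -7.5]
opening: -0.003
```

```bash
python3 m.py
```

```text
t 14.25 washer [-100.2   -7.8  150.6] F [-4.7 -5.1 -7.5] rpy [180.  -44.4   4.8] op -0.0
t 14.3 washer [-100.1   -7.8  150.7] F [-4.4 -5.9 -6.6] rpy [180.  -44.4   4.8] op 0.0
t 14.35 washer [-100.1   -7.8  150.6] F [-4.9 -4.2 -7.8] rpy [180.  -44.4   4.8] op 0.0
corner -0.75 -2.25 0.96
win -1.0 -2.0 1.0
back 0.0 -0.25 1.0
rim 0.0 0.0 1.0
```

>>> servo_tool --rows '[[0,[2,0,0],[0,0,0]],[0,[2,0,0],[0,0,0]],[0,[2,0,0],[0,0,0]],[0,[0,0,0],[0,0,0]]]'

```text
clock: 14.9
eef_pos: [551.9, -6.3, 152.8]
tcp_rot: [3.141, -0.769, 0.083]
contact_force: [-17.5, -7.3, -1.8]
opening: 0.0
```

```bash
python3 m.py
```

```text
t 14.9 washer [-98.9  -7.8 152.8] F [-18.1  -5.8  -1.8] rpy [179.9 -44.1   4.7] op 0.0
t 14.95 washer [-98.9  -7.8 152.8] F [-19.6  -5.1  -1.9] rpy [179.9 -44.1   4.7] op 0.0
t 15.0 washer [-98.8  -7.8 152.9] F [-18.9  -5.8  -3.6] rpy [179.9 -44.1   4.7] op -0.0
corner -0.75 -4.0 0.95
win -1.25 -2.75 0.99
back -0.25 -0.5 0.99
rim 0.0 0.0 0.99
```

>>> servo_tool --rows '[[0,[-2.1,0,-2.1],[0,0,0]],[0,[0,0,0],[0,0,0]]]'

```text
clock: 15.3
eef_pos: [551.7, -6.3, 154.9]
tcp_rot: [3.141, -0.775, 0.083]
contact_force: [-7.4, -5.6, -4.1]
opening: 0.002
```

```bash
python3 m.py; python3 -c "
from h import *
im=grab_frame('side')
cv2.imwrite('pics/s4.png',cv2.resize(im[100:220,220:380],None,fx=5,fy=5,interpolation=2))"
```

```text
t 15.3 washer [-99.1  -7.8 154.9] F [-7.9 -4.9 -4.1] rpy [180.  -44.4   4.8] op 0.0
t 15.35 washer [-99.1  -7.9 154.8] F [-7.9 -4.7 -4.7] rpy [180.  -44.4   4.8] op 0.0
t 15.4 washer [-99.   -7.8 154.9] F [-7.  -3.6 -5. ] rpy [180.  -44.4   4.8] op 0.0
corner -1.0 -4.25 0.94
win -1.75 -3.0 1.0
back -0.25 -0.5 0.99
rim 0.0 0.0 1.0
```

View pics/s4.png

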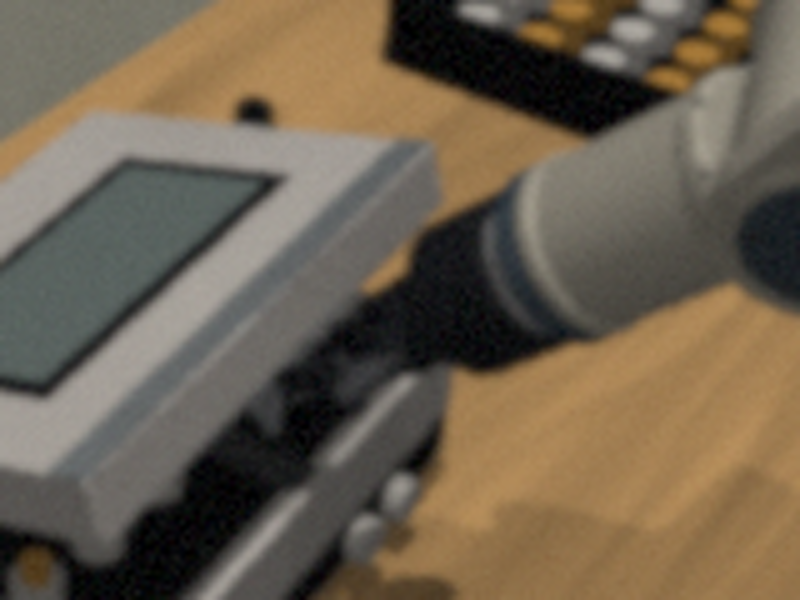

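>>> servo_tool --rows '[[0,[-2,1,0],[0,0,0]],[0,[-2,1,0],[0,0,0]],[0,[0,0,0],[0,0,0]]]'

```text
clock: 15.88
eef_pos: [551.6, -8.2, 154.4]
tcp_rot: [3.141, -0.781, 0.084]
contact_force: [-5.3, -4.7, 2.5]
opening: -0.002
```

```bash
python3 m.py
```

```text
t 15.88 washer [-99.4  -9.7 154.4] F [-5.6 -4.3  2.5] rpy [180.  -44.8   4.8] op -0.0
t 15.93 washer [-99.4  -9.7 154.4] F [-6.3 -3.1  3. ] rpy [180.  -44.8   4.8] op -0.0
t 15.97 washer [-99.4  -9.7 154.4] F [-4.3 -4.7  3.3] rpy [180.  -44.8   4.8] op 0.0
corner -1.0 -4.25 0.94
win -1.75 -3.0 1.0
back -0.25 -0.5 0.99
rim 0.0 0.0 1.0
```

>>> servo_tool --rows '[[0,[-2,2,-3],[0,0,0]],[0,[-2,5,-2],[0,0,0]],[0,[-2,6,0],[0,0,0]],[0,[-2,6,0],[0,0,0]],[0,[0,6,0],[0,0,0]],[0,[0,2,0],[0,0,0]],[0,[0,0,0],[0,0,0]]]'

```text
clock: 16.9
eef_pos: [545.9, -35.9, 153.0]
tcp_rot: [3.141, -0.783, 0.083]
contact_force: [-0.5, 0.7, -0.1]
opening: 0.001
```

```bash
python3 m.py
```

```text
t 16.9 washer [-107.3  -36.8  153. ] F [-0.4  0.7 -0.1] rpy [180.  -44.9   4.8] op 0.0
t 16.95 washer [-107.3  -36.7  153.1] F [ 0.2  1.  -0.7] rpy [180.  -44.9   4.8] op -0.0
t 17.0 washer [-107.3  -36.6  153.1] F [-0.3 -0.4  0. ] rpy [180.  -44.9   4.8] op 0.0
corner -0.75 -4.5 0.94
win -1.75 -3.0 1.0
back -0.25 -0.5 0.99
rim 0.0 0.0 0.99
```

>>> servo_tool --rows '[[0,[0,0,6.5],[0,0,0]],[0,[0,0,6.5],[0,0,0]],[0,[1.5,0,6.3],[0,0,0]],[0,[1.5,0,0],[0,0,0]],[0,[0,0,0],[0,0,0]]]'

```text
clock: 17.68
eef_pos: [561.8, -34.4, 141.5]
tcp_rot: [3.141, -0.783, 0.084]
contact_force: [0.4, -0.0, 0.6]
opening: -0.003
```

Run:
```python
from h import *
wpose()
def cov(P,j): # washer-frame cover point rotated by j
    h=np.array([115,115]);v=np.array([P[0],P[2]])-h;c,s=np.cos(j),np.sin(j)
    return [h[0]+c*v[0]+s*v[1],P[1],h[1]-s*v[0]+c*v[1]]
for j in(.02,.04,.06,.08): print(j,proj('side',w2W(PW,[cov((-105,160,180),j)]))-proj('side',w2W(PW,[(-105,160,180)])))
```

```text
t 17.68 washer [-91.4 -36.7 141.5] F [ 0.4 -0.1  0.6] rpy [180.  -44.9   4.8] op -0.0
0.02 [[-0.49648236 -1.65815619]]
0.04 [[-1.02807992 -3.33117874]]
0.06 [[-1.59474542 -5.01822352]]
0.08 [[-2.19640416 -6.71842476]]
```

>>> servo_tool --rows '[[0,[0,-2.5,0],[0,0,0]],[0,[0,-2.5,0],[0,0,0]],[0,[0,-2.5,0],[0,0,0]],[0,[0,-2.5,0],[0,0,0]],[0,[0,0,0],[0,0,0]]]'

```text
clock: 18.3
eef_pos: [560.8, -24.3, 141.5]
tcp_rot: [3.141, -0.783, 0.084]
contact_force: [-0.0, 0.4, -0.7]
opening: 0.001
```

```bash
cat > f.py <<'E'
from h import *
for i in range(3): wpose();grab_frame('side')
E
python3 f.py
```

```text
t 18.3 washer [-91.5 -26.5 141.5] F [ 0.   0.4 -0.7] rpy [180.  -44.9   4.8] op 0.0
t 18.35 washer [-91.5 -26.5 141.5] F [0.1 0.2 0.9] rpy [180.  -44.9   4.8] op -0.0
t 18.4 washer [-91.5 -26.6 141.5] F [-0.1  1.4  0.6] rpy [180.  -44.9   4.8] op -0.0
```

>>> servo_tool --rows '[[0,[0,-2,0],[0,0,0]],[0,[0,-2,0],[0,0,0]],[0,[0,0,0],[0,0,0]]]'

```text
clock: 18.82
eef_pos: [560.4, -20.4, 141.5]
tcp_rot: [3.142, -0.783, 0.084]
contact_force: [-0.5, -0.4, -0.5]
opening: -0.001
```

```bash
python3 f.py
```

```text
t 18.82 washer [-91.5 -22.6 141.5] F [-0.6 -0.4 -0.5] rpy [180.  -44.9   4.8] op -0.0
t 18.88 washer [-91.5 -22.6 141.5] F [ 0.3  0.  -0.1] rpy [180.  -44.9   4.8] op -0.0
t 18.93 washer [-91.5 -22.7 141.5] F [-0.1  1.1 -0.7] rpy [180.  -44.9   4.8] op -0.0
```

>>> servo_tool --rows '[[0,[0,-2,0],[0,0,0]],[0,[0,-2,0],[0,0,0]],[0,[0,0,0],[0,0,0]]]'

```text
clock: 19.35
eef_pos: [560.4, -17.0, 141.6]
tcp_rot: [-3.142, -0.783, 0.082]
contact_force: [1.4, -5.3, -0.7]
opening: 0.0
```

```bash
python3 f.py
```

```text
t 19.35 washer [-91.3 -19.2 141.6] F [ 1.  -5.4 -0.7] rpy [-180.   -44.9    4.7] op 0.0
t 19.4 washer [-91.4 -19.2 141.5] F [ 1.8 -5.7 -0.6] rpy [180.  -44.9   4.7] op -0.0
t 19.45 washer [-91.3 -19.3 141.6] F [ 1.  -6.3 -0.2] rpy [180.  -44.9   4.7] op 0.0
```

>>> servo_tool --rows '[[0,[0,-2,0],[0,0,0]],[0,[0,-2,0],[0,0,0]],[0,[0,-1,0],[0,0,0]],[0,[0,0,0],[0,0,0]]]'

```text
clock: 20.0
eef_pos: [560.0, -12.2, 141.6]
tcp_rot: [-3.141, -0.783, 0.081]
contact_force: [1.5, -7.7, -0.0]
opening: -0.0
```

```bash
python3 f.py
```

```text
t 20.0 washer [-91.3 -14.4 141.6] F [ 0.9 -7.8 -0. ] rpy [-180.   -44.9    4.7] op -0.0
t 20.05 washer [-91.3 -14.4 141.6] F [ 1.1 -7.1 -0.8] rpy [-180.   -44.9    4.7] op -0.0
t 20.1 washer [-91.3 -14.4 141.6] F [ 0.8 -6.6  0.4] rpy [-180.   -44.9    4.7] op 0.0
```

>>> servo_tool --rows '[[0,[0,-1.5,0],[0,0,0]],[0,[1.5,0,-1.4],[0,0,0]],[0,[1.5,0,-1.4],[0,0,0]],[0,[1.5,0,-1.4],[0,0,0]],[0,[0,0,0],[0,0,0]]]'

```text
clock: 20.78
eef_pos: [558.7, -10.7, 146.7]
tcp_rot: [3.141, -0.78, 0.082]
contact_force: [-1.8, -5.9, -1.1]
opening: 0.002
```

```bash
python3 m.py
```

```text
t 20.77 washer [-92.5 -12.8 146.7] F [-2.2 -5.7 -1.1] rpy [180.  -44.7   4.7] op 0.0
t 20.82 washer [-92.5 -12.8 146.7] F [-2.4 -6.6 -1.3] rpy [180.  -44.7   4.7] op -0.0
t 20.88 washer [-92.5 -12.8 146.7] F [-3.1 -5.9 -0.8] rpy [180.  -44.7   4.7] op -0.0
corner -1.0 -4.25 0.94
win -1.75 -3.0 1.0
back -0.25 -0.5 0.99
rim 0.0 0.0 1.0
```

Same friction signature as before; continue up in small steps.

>>> servo_tool --rows '[[0,[1.5,0,-1.4],[0,0,0]],[0,[1.5,0,-1.4],[0,0,0]],[0,[1.5,0,-1.4],[0,0,0]],[0,[0,0,0],[0,0,0]]]'

```text
clock: 21.42
eef_pos: [557.7, -10.7, 151.7]
tcp_rot: [3.141, -0.777, 0.082]
contact_force: [-3.6, -5.9, -4.9]
opening: 0.001
```

```bash
python3 m.py
```

```text
t 21.43 washer [-93.5 -12.7 151.7] F [-4.  -5.6 -4.9] rpy [180.  -44.5   4.7] op 0.0
t 21.48 washer [-93.5 -12.7 151.7] F [-4.6 -5.  -4.9] rpy [180.  -44.6   4.7] op 0.0
t 21.52 washer [-93.5 -12.7 151.7] F [-4.2 -5.6 -4.1] rpy [180.  -44.6   4.7] op -0.0
corner -1.0 -5.0 0.94
win -2.0 -3.5 0.99
back -0.25 -0.5 0.99
rim 0.0 0.0 0.99
```

>>> servo_tool --rows '[[0,[1.5,0,-1.4],[0,0,0]],[0,[1.5,0,-1.4],[0,0,0]],[0,[0,0,0],[0,0,0]]]'

```text
clock: 21.95
eef_pos: [557.7, -10.6, 155.7]
tcp_rot: [3.141, -0.777, 0.082]
contact_force: [-3.8, -4.4, -6.0]
opening: -0.003
```

```bash
python3 m.py
```

```text
t 21.95 washer [-93.5 -12.6 155.7] F [-4.2 -4.1 -6. ] rpy [180.  -44.5   4.7] op -0.0
t 22.0 washer [-93.5 -12.6 155.7] F [-4.3 -4.2 -4.8] rpy [180.  -44.5   4.7] op -0.0
t 22.05 washer [-93.5 -12.7 155.7] F [-3.6 -4.6 -4.7] rpy [180.  -44.5   4.7] op -0.01
corner -1.25 -6.25 0.93
win -2.5 -4.25 0.99
back -0.25 -0.75 0.99
rim 0.0 0.0 0.99
```

>>> servo_tool --rows '[[0,[1.6,-1,-1.2],[0,0,0]],[0,[1.6,0,-1.2],[0,0,0]],[0,[0,0,0],[0,0,0]]]'

```text
clock: 22.48
eef_pos: [558.1, -9.8, 159.5]
tcp_rot: [3.141, -0.777, 0.082]
contact_force: [-4.1, -5.6, -5.8]
opening: 0.001
```

```bash
python3 m.py
```

```text
t 22.48 washer [-93.  -11.8 159.5] F [-4.6 -5.3 -5.8] rpy [180.  -44.5   4.7] op 0.0
t 22.52 washer [-93.  -11.8 159.5] F [-4.7 -5.6 -5.6] rpy [180.  -44.5   4.7] op 0.0
t 22.57 washer [-93.  -11.8 159.5] F [-3.8 -6.7 -4.7] rpy [180.  -44.5   4.7] op 0.0
corner -1.5 -7.5 0.92
win -3.0 -5.25 0.99
back -0.5 -1.0 0.99
rim 0.0 0.0 0.99
```

>>> servo_tool --rows '[[0,[1.5,0,-1.4],[0,0,0]],[0,[1.5,0,-1.4],[0,0,0]],[0,[1.5,0,-1.4],[0,0,0]],[0,[0,0,0],[0,0,0]]]'

```text
clock: 23.12
eef_pos: [560.0, -9.1, 167.4]
tcp_rot: [3.141, -0.782, 0.083]
contact_force: [-5.4, -4.5, -4.2]
opening: -0.003
```

```bash
python3 m.py
```

```text
t 23.12 washer [-91.  -11.3 167.4] F [-5.8 -4.  -4.2] rpy [180.  -44.8   4.8] op -0.0
t 23.18 washer [-91.  -11.4 167.4] F [-5.9 -3.9 -3.1] rpy [180.  -44.8   4.8] op -0.0
t 23.23 washer [-91.  -11.4 167.4] F [-5.6 -4.4 -3.4] rpy [180.  -44.8   4.8] op -0.0
corner -2.5 -10.0 0.91
win -4.25 -7.0 0.98
back -0.5 -1.25 0.97
rim 0.0 -0.25 0.98
```

Run:
```python
import numpy as np
L=lambda j:np.array([115-230*np.cos(.22+j),115+230*np.sin(.22+j)])
js=np.r_[np.linspace(.12,.28,9),np.linspace(.28,1.04,25)[1:]]
for a,b in zip(js,js[1:]):
    d=L(b)-L(a);print(round(b,2),round((d[0]+d[1])*.7071,1),round((d[0]-d[1])*.7071,1))
```

```text
0.14 4.2 -1.9
0.16 4.2 -1.9
0.18 4.2 -1.8
0.2 4.3 -1.7
0.22 4.3 -1.6
0.24 4.3 -1.5
0.26 4.4 -1.4
0.28 4.4 -1.3
0.31 7.0 -1.9
0.34 7.1 -1.7
0.38 7.1 -1.5
0.41 7.2 -1.3
0.44 7.2 -1.0
0.47 7.2 -0.8
0.5 7.3 -0.6
0.53 7.3 -0.3
0.57 7.3 -0.1
0.6 7.3 0.1
0.63 7.3 0.3
0.66 7.3 0.6
0.69 7.2 0.8
0.72 7.2 1.0
0.76 7.2 1.3
0.79 7.1 1.5
0.82 7.1 1.7
0.85 7.0 1.9
0.88 7.0 2.2
0.91 6.9 2.4
0.94 6.8 2.6
0.98 6.7 2.8
1.01 6.6 3.0
1.04 6.5 3.2
```

>>> servo_tool --rows '[[0,[2,0,-2],[0,0,0]],[0,[2,0,-2],[0,0,0]],[0,[3,0,-2],[0,0,0]],[0,[0,0,0],[0,0,0]]]'

```text
clock: 23.78
eef_pos: [562.0, -8.7, 177.9]
tcp_rot: [3.141, -0.785, 0.084]
contact_force: [-3.1, -0.1, -2.0]
opening: 0.002
```

```bash
python3 m.py
```

```text
t 23.77 washer [-89.  -11.  177.9] F [-3.1  0.1 -2. ] rpy [180.  -45.    4.8] op 0.0
t 23.82 washer [-89.  -11.  177.9] F [-4.1  0.3 -1.4] rpy [180.  -45.    4.8] op 0.0
t 23.88 washer [-89.  -11.1 177.8] F [-3.  -0.2 -1.2] rpy [180.  -45.    4.8] op -0.0
corner -4.0 -14.0 0.91
win -5.75 -9.5 0.98
back -0.75 -1.75 0.96
rim 0.25 -0.25 0.97
```

>>> servo_tool --rows '[[0,[4.2,0,-1.8],[0,0,0]],[0,[4.3,0,-1.7],[0,0,0]],[0,[4.3,0,-1.6],[0,0,0]],[0,[4.3,0,-1.5],[0,0,0]],[0,[4.4,0,-1.4],[0,0,0]],[0,[4.4,0,-1.3],[0,0,0]],[0,[5,0,-1.4],[0,0,0]]]'

```text
clock: 24.8
eef_pos: [575.7, -7.6, 206.2]
tcp_rot: [-3.141, -0.783, 0.083]
contact_force: [-0.9, 0.5, -6.6]
opening: -0.001
```

```bash
python3 f.py
```

```text
t 24.8 washer [-75.3 -11.1 206.2] F [-0.8  0.6 -6.6] rpy [-180.   -44.8    4.8] op -0.0
t 24.85 washer [-74.7 -11.1 207.1] F [-2.8 -0.7 -2.7] rpy [-180.   -44.9    4.8] op -0.0
t 24.9 washer [-74.7 -11.1 207. ] F [-1.9 -0.7 -2.3] rpy [-180.   -44.9    4.8] op -0.0
```

>>> servo_tool --rows '[[0,[7,0,-1.9],[0,0,0]],[0,[7.1,0,-1.7],[0,0,0]],[0,[7.1,0,-1.5],[0,0,0]],[0,[7.2,0,-1.3],[0,0,0]],[0,[7.2,0,-1],[0,0,0]],[0,[7.2,0,-0.8],[0,0,0]],[0,[7.3,0,-0.6],[0,0,0]],[0,[7.3,0,-0.3],[0,0,0]]]'

```text
clock: 25.95
eef_pos: [609.3, -4.2, 252.6]
tcp_rot: [-3.139, -0.781, 0.083]
contact_force: [-1.0, 0.0, -6.1]
opening: 0.001
```

```bash
python3 f.py
```

```text
t 25.95 washer [-41.5 -10.5 252.6] F [-1.   0.1 -6.1] rpy [-179.9  -44.7    4.8] op 0.0
t 26.0 washer [-40.7 -10.5 253.5] F [ 0.1  0.4 -4.8] rpy [-179.9  -44.8    4.8] op -0.0
t 26.05 washer [-40.7 -10.6 253.5] F [-0.7  1.4 -2. ] rpy [-179.9  -44.8    4.8] op 0.0
```

>>> servo_tool --rows '[[0,[7.3,0,0],[0,0,0]],[0,[7.3,0,0.1],[0,0,0]],[0,[7.3,0,0.3],[0,0,0]],[0,[7.3,0,0.6],[0,0,0]],[0,[7.2,0,0.8],[0,0,0]],[0,[7.2,0,1],[0,0,0]],[0,[7.2,0,1.3],[0,0,0]],[0,[7.1,0,1.5],[0,0,0]]]'

```text
clock: 27.1
eef_pos: [654.4, -0.7, 289.6]
tcp_rot: [-3.14, -0.781, 0.083]
contact_force: [-2.3, 0.7, -7.4]
opening: -0.0
```

```bash
python3 f.py
```

```text
t 27.1 washer [  3.7 -10.7 289.6] F [-2.2  0.9 -7.4] rpy [-179.9  -44.8    4.8] op -0.0
t 27.15 washer [  4.9 -10.9 290.7] F [-0.9  1.  -7.1] rpy [-180.   -44.9    4.8] op -0.0
t 27.2 washer [  4.7 -11.  290.8] F [-0.9  0.8 -4.2] rpy [-180.   -44.9    4.8] op 0.0
```

>>> servo_tool --rows '[[0,[7.1,0,1.7],[0,0,0]],[0,[7,0,1.9],[0,0,0]],[0,[7,0,2.2],[0,0,0]],[0,[6.9,0,2.4],[0,0,0]],[0,[6.8,0,2.6],[0,0,0]],[0,[4,0,1.6],[0,0,0]],[0,[0,0,0],[0,0,0]]]'

```text
clock: 28.12
eef_pos: [692.2, 1.8, 310.7]
tcp_rot: [3.141, -0.787, 0.084]
contact_force: [-1.8, 0.4, -1.6]
opening: -0.0
```

```bash
python3 f.py; python3 -c "
from h import *
im=grab_frame('side')
cv2.imwrite('pics/s5.png',cv2.resize(im[40:260,130:400],None,fx=2.6,fy=2.6,interpolation=2))"
```

```text
t 28.12 washer [ 41.6 -11.4 310.7] F [-1.8  0.5 -1.6] rpy [179.9 -45.1   4.8] op -0.0
t 28.18 washer [ 41.6 -11.4 310.8] F [-1.1  0.3 -0.3] rpy [179.9 -45.1   4.8] op 0.0
t 28.23 washer [ 41.5 -11.4 310.8] F [-0.7  0.7  0.3] rpy [179.9 -45.1   4.8] op 0.0
```

View pics/s5.png

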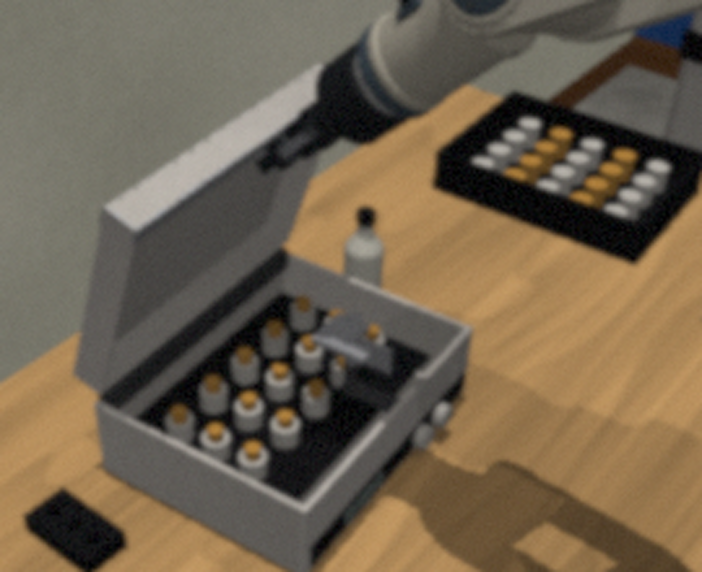

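Run:
```python
from h import *
for j in(.95,1.,1.05,1.1):
    f=.22+j;l=np.array([115-230*np.cos(f),160,115+230*np.sin(f)]);t=l+36*np.array([np.sin(f),0,np.cos(f)])
    print(j,[(proj('side',w2W(PW,[q*[1,s,1]]))[0]-[130,40])*2.6 for q in(l,t) for s in(1,-1)])
```

```text
0.95 [array([154.62849372, 244.11991998]), array([361.85816368,  91.75730222]), array([121.70288735, 216.40221388]), array([334.14241022,  69.53621188])]
1.0 [array([144.00548291, 235.4701437 ]), array([352.88075083,  84.86033837]), array([110.76354091, 209.30822922]), array([324.6334542 ,  64.08127017])]
1.05 [array([133.28645317, 227.32240107]), array([343.7389099 ,  78.42889276]), array([ 99.86007102, 202.80515584]), array([315.06657003,  59.15771857])]
1.1 [array([122.5137682, 219.705408 ]), array([334.46682388,  72.4841201 ]), array([ 89.03392344, 196.91180966]), array([305.47667951,  54.77874118])]
```

>>> servo_tool --rows '[[0,[3,0,1.3],[0,0,0]],[0,[3,0,1.3],[0,0,0]],[0,[1.5,0,0.6],[0,0,0]],[0,[0,0,0],[0,0,0]]]'

```text
clock: 28.82
eef_pos: [698.8, 2.5, 312.3]
tcp_rot: [3.141, -0.784, 0.083]
contact_force: [-2.0, -0.4, 0.6]
opening: -0.004
```

```bash
python3 f.py
```

```text
t 28.82 washer [ 48.2 -11.3 312.3] F [-2.  -0.3  0.6] rpy [180.  -44.9   4.8] op -0.0
t 28.88 washer [ 48.2 -11.2 312.2] F [-1.3 -0.2  1.2] rpy [180.  -44.9   4.8] op -0.0
t 28.93 washer [ 48.2 -11.2 312.3] F [-2.  -0.8 -0.8] rpy [180.  -44.9   4.8] op -0.0
```

>>> servo_tool --rows '[[0,[-2,0,-2],[0,0,0]],[0,[-4,0,-4],[0,0,0]],[0,[-8,0,-8],[0,0,0]],[0,[-12,0,-14],[0,0,0]],[0,[-12,0,-20],[0,0,0]],[0,[-10,0,-20],[0,0,0]],[0,[0,0,-15],[0,0,0]],[0,[0,0,0],[0,0,0]]]'

```text
clock: 29.98
eef_pos: [606.2, -5.3, 338.8]
tcp_rot: [3.141, -0.786, 0.084]
contact_force: [0.2, 0.5, -0.3]
opening: 0.001
```

```bash
python3 f.py
python3 - <<'E'
from h import *
im=grab_frame('side')
cv2.imwrite('pics/s6.png',cv2.resize(im[40:290,100:370],None,fx=2.3,fy=2.3,interpolation=2))
for cam in("side","top"):
    grab_frame(cam)
    for t in("fixture_center","bottle_center","deburr_tool_grip"):
        for d in boxes_of(cam,t)[:1]: print(cam,t,round(d["conf"],2),np.round(c2w(cam,d["centre"])[:3],1))
E
```

```text
t 29.98 washer [-44.7 -11.4 338.8] F [ 0.3  0.5 -0.3] rpy [179.9 -45.1   4.8] op 0.0
t 30.02 washer [-44.4 -11.3 338.2] F [ 0.4 -0.6 -0.1] rpy [180.  -45.    4.8] op 0.0
t 30.07 washer [-44.3 -11.3 337.6] F [-1.1  0.  -0.3] rpy [180.  -45.    4.8] op -0.0
side fixture_center 0.62 [712.5 262.9  15.9]
side bottle_center 0.72 [ 729.3 -214.9   77.8]
side deburr_tool_grip 0.81 [479.  260.8  18.6]
top fixture_center 0.78 [717.1 260.3  25.6]
top bottle_center 0.74 [ 721.9 -222.    85.7]
top deburr_tool_grip 0.81 [484.6 245.5  24.9]
```

View pics/s6.png

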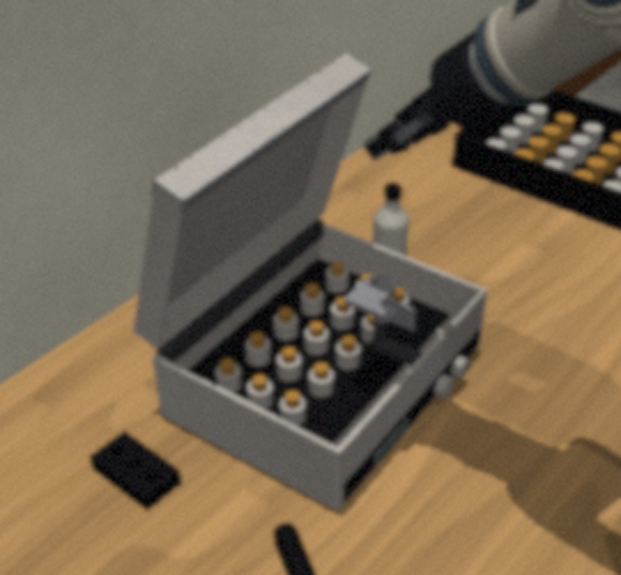

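>>> servo_tool --rows '[[0,[0,0,-10],[0,0,0]],[0,[0,0,0],[0,0,0]],[0,[0,0,0],[0,0,0]],[0,[0,0,0],[0,0,0]]]'

```text
clock: 31.08
eef_pos: [599.2, -5.8, 344.1]
tcp_rot: [3.141, -0.784, 0.083]
contact_force: [-1.5, -0.8, -0.2]
opening: 0.003
```

```bash
python3 -c "
from h import *
wpose();print(sign_off())"
```

```text
t 31.07 washer [-51.7 -11.2 344.1] F [-1.6 -0.7 -0.2] rpy [180.  -44.9   4.8] op 0.0
the job is handed in; nothing more can be done
None
```

The cover is standing wide open by itself, and I handed the job in at about 31 s of the 64 s allowed. I felt along the edge until I touched the catch's tongue, pushed it left, and lifted the cover past the catch. I then swung the cover open and backed the gripper away.

**Last checks**
- **Cover:** measured in the final picture, it stands at about 1.05 rad (0.95 is needed).
- **Contact:** the wrist force was back to noise level (1 to 2 N) with the gripper clear, so the robot touches nothing.
- **Plate:** it is within a few mm of where it was.
- **Deburring tool:** it is within about 6 mm of where it was.
- **Bottle:** it looks untouched. Its readings can't be compared directly, because only its top was detected at the start.
- **Catch:** the side load on the fingers fell to zero once they cleared the tongue, and nothing holds it now. I did not measure its final angle.

**What went wrong on the way**
- On the first lift the fingertip jammed against the tongue or the edge, with the cover about 0.05 rad up. The sideways load reached about 19 N in total at the wrist, shared between cover and catch in a way I could not separate. That is close to the 22 N cover limit and above the 18 N catch limit if the catch took all of it. I saw no sign of a failure.
- I backed off, went in about 8 mm deeper and pushed the tongue aside again. The second lift went smoothly, at roughly 5 to 8 N on the cover.

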